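Shift the coil winder's feed lever through its H-gate

TASK

Change the coil winder on the bench to its first feed: using only the fingertips or the outside of the fingers, push the ball-headed lever out of the right-hand channel, across the neutral gap, and fully home in the far-left slot of its H-shaped gate (left and far as seen from the robot). Do not grip the lever, do not let it go into the near-left slot on the way, and leave the loose things around the winder where they are.

Things in the scene. Friction and masses are not known exactly. Their poses are not given: they have to be found in the camera images.
- winder: Bench coil winder, bolted down: grey bed plate 210 x 680 mm, gearbox 170 deep x 204 wide x 125 mm tall; dark motor on its right end, spindle, bobbin and tailstock to its left, none over 140 mm tall. Origin: on the table, under the lever's pivot (57.5 mm up) and the gate's centre. Its x points away from the robot (far), y left, z up; turned up to 0.4 rad either way.
- gate_mid (a point): Centre of the steel gate plate on the gearbox top, upper face, 130 mm above the table; axes as the winder's. Its H-shaped opening: left and right channels along x, 14 mm wide, 36 mm apart, joined only by a neutral gap 17 mm wide in x; two steel tongues with rounded corners stand between them. Each channel has a far and a near slot; punched dots mark the feeds, one dot by the far-left slot.
- knob_neutral (a point): Fixed point 212.5 mm above the table, over the winder's origin: where the knob's centre is when both lever joints read 0 (lever upright in the neutral gap). Axes as the winder's.
- lever_knob (a point): Centre of the black ball knob, 34 mm across, on the lever (steel stem 10 mm thick), 155 mm from the pivot; its z points up the lever. With c = feed_cross, s = feed_shift it lies, in the winder's axes from the pivot, at 155 mm x (sin s, sin c cos s, cos c cos s). In the far-left slot it is 46 mm far of, about 37 mm left of and 12 mm below knob_neutral.
- feed_cross (a joint): Sideways swing of the lever, rad: 0 in the middle, grows as the lever goes left. The middle of the right channel is -0.25, of the left channel +0.25; stops at +-0.272. It stays where it is left; about 2.6 N at the knob moves it. It passes freely between the channels only while feed_shift is within about +-0.045 (rounded corners ease it in from up to about +-0.12). At the start it is in the right channel.
- feed_shift (a joint): Far-near swing of the lever, rad: 0 in the neutral gap, grows as the lever goes away from the robot; +0.305 is fully home in a far slot, -0.305 fully home in a near slot (firm stops). It stays where it is left; about 3.5 N at the knob moves it. At the start it may stand anywhere between -0.29 and +0.29.
- nut_mid (a point): Loose brass shouldered nut, 28 mm in diameter, 18 mm tall, standing on the right-hand part of the gearbox top beside the gate; the point is its centre. Leave alone.
- insulator_mid (a point): Loose green glass insulator, 100 mm in diameter, 80 mm tall, on the table behind the gearbox; the point is its centre. Leave alone.
- lampholder_mid (a point): Loose brass lamp holder, 46 mm in diameter, 58 mm tall, standing on the table in front of the spindle; the point is its centre. Leave alone.
- driver_grip (a point): Loose screwdriver, 190 mm long, lying on the table in front of the motor; the point is the middle of its wooden handle. Leave alone.

How it is judged:
By the outcome, as a careful person would: the job done as asked, in the order asked, and still so for the second after the job is handed in, with the robot touching nothing.
It also fails if it takes over 61 s, if anything falls off the work surface, if the arm or the gripper's body presses on something with over 40 N, if the wrist force passes 120 N, or if a joint passes its speed limit or range.

ROBOT

A 7-joint arm with a two-finger parallel gripper is mounted at the origin on the work surface. World frame = base frame: x ahead of the robot, y to its left, z up, the work surface at z = 0. Lengths are in m, angles in rad, forces in N, time in s.
With the tool pointing down it reaches from about 0.375 to 0.925 m from the base axis. Payload 3.1 kg.
Tool frame: the origin (TCP) lies between the finger pads; the fingertips stand 19 mm ahead of it and the grasp point (between the pads) is the TCP; z points along the fingers, y is the line along which they close (so a half turn about z gives the same grasp; the last joint's range is limited). The gripper opens to 85 mm and grips with 20 to 120 N. Pads are 22 mm wide; open, the fingers measure 114 mm over their backs; the gripper's body (76 mm by 85 mm) begins 54 mm behind the grasp point. The pads swing forward as they close: fully open they stand 13 mm farther back than shut.
Start: joints at [-1.205, 0.383, 0.044, 1.598, -0.018, 1.161, -0.05], TCP at [0.291, 0.581, 0.215] pointing down, gripper open.
Joint ranges: [-2.61, 2.61], [-0.41, 2.15], [-1.48, 1.57], [0, 2.5], [-1.57, 4.71], [0.05, 1.97], [-2.85, 2.85]. Speed limits (rad/s): [2.79, 2.79, 3.14, 3.14, 3.14, 3.14, 3.14].

INTERFACE

Orientations are given as a unit quaternion [x, y, z, w].
In Python, from bench import move_ptp, movel, move_j, move_gripper, pause, inverse_kinematics, read_camera, camera_params, MotionError, sign_off, look_for, tip_of, read_time_s, read_qpos, read_joint_vel, read_effort, read_eef_pos, read_tcp_rot, read_ft_force, read_ft_torque, read_finger_gap, read_grasp_force gives the robot as it stands. Calls block until the motion is done:
- move_ptp(position, orientation): joint-space move of the TCP to a pose.
- movel(position, orientation=None, speed=0.15): straight line of the TCP; orientation=None keeps the orientation; speed is the mean speed in m/s.
- move_j(angles): joint-space move.
- move_gripper(opening, effort=None): finger opening in m; effort is the grip in N (None keeps the last); returns when the fingers have stopped.
- pause(seconds).
- inverse_kinematics(position, orientation): joint angles nearest the present ones, or None.
- read_camera(name): name is "scene" or "top" or "wrist"; returns the picture (400x640x3 uint8, red, green, blue); there is no depth.
- camera_params(name): a dict with "K" (3x3 intrinsics, pixels), "camera_from_world" (4x4, takes a point from world to camera coordinates). Camera axes: x right, y down, z forward; pixel columns grow to the right and rows downward; lengths in m; the calibration is good to about 2 mm. A picture is of the moment at which its call begins: read the wrist's pose just before it. camera_params takes no time and is no camera call; for the wrist camera it gives the pose at the moment of the call.
A pose or a line that the arm cannot do raises MotionError and nothing moves.
- sign_off(): hands the job in; it is judged then, once.
Trained networks look in the newest picture that a camera, given by its name, has taken for a name from the list of things; names that differ only in an ending like _2 or _b are one class to them, and where a whole thing is asked for, a point or a joint stands for the part that bears it (a point fixed in the world has none). Each returns a list of dicts, best first, with "confidence" (0 to 1); they miss things now and then, are a little off and sometimes report something else, mostly with a low value. They report only what shows in the picture. A call takes as long as a camera call.
- look_for(camera, name): "at" ([column, row] in pixels, amid what is visible of it).
- tip_of(camera, name): "at" ([column, row] in pixels: a listed point, or the origin of a listed thing).
Readings, each from a call of its own:
- read_time_s(): time.
- read_qpos(): joint angles.
- read_joint_vel(): joint speeds.
- read_effort(): joint torques, N m.
- read_eef_pos(): TCP position.
- read_tcp_rot(): TCP orientation.
- read_ft_force(): force on the tool from outside, world axes, zero at the start.
- read_ft_torque(): the same for the moment, N m.
- read_finger_gap(): finger opening in m.
- read_grasp_force(): force on a finger pad.
Only numpy, scipy, OpenCV 4.12 (cv2) and the standard library are available. Lean on these libraries where they do the work, as an engineer would, in place of code of your own. Each camera call takes 0.05 s, during which the arm holds its last target. There are 200 camera calls.

## Working session

There is one attempt and no reset: what is moved stays moved. The work goes in short steps, each a Python script; the robot and the scene stay as the last script left them, time stands still between calls to the robot, and variables do not carry over. Pictures are saved under pics/ and viewed, at most 10 in all, crops included, and the job is handed in when it is done.

```bash
ls; mkdir -p pics
python3 - <<'E'
from bench import *
import cv2,numpy as np
print(read_time_s(),read_eef_pos(),read_tcp_rot(),read_finger_gap())
ims=[]
for c in ["scene","top"]:
    im=read_camera(c); cv2.imwrite(f"pics/{c}0.png",im[:,:,::-1])
    p=camera_params(c); print(c,np.round(p["K"],1).tolist(),np.round(p["camera_from_world"],3).tolist())
    for n in ["winder","gate_mid","knob_neutral","lever_knob","nut_mid","insulator_mid","lampholder_mid","driver_grip"]:
        print(n,[(np.round(d["at"],1).tolist(),round(d["confidence"],2)) for d in tip_of(c,n)[:2]])
E
```

```text
pics
0.0 [0.290331   0.58044503 0.21384678] [ 2.29789189e-01  9.73239500e-01 -1.32189243e-03 -2.39737327e-04] 0.08531167991490653
scene [[423.6, 0.0, 315.6], [0.0, 423.6, 195.1], [0.0, 0.0, 1.0]] [[0.878, 0.479, -0.008, -0.526], [0.319, -0.598, -0.735, -0.03], [-0.357, 0.643, -0.678, 1.186], [0.0, 0.0, 0.0, 1.0]]
winder [([259.0, 292.0], 0.75)]
gate_mid [([253.0, 257.9], 0.87)]
knob_neutral [([251.7, 225.1], 0.61)]
lever_knob [([236.8, 244.0], 0.55), ([253.3, 255.5], 0.27)]
nut_mid [([240.3, 284.2], 0.6)]
insulator_mid [([334.1, 304.5], 0.67)]
lampholder_mid [([214.6, 227.0], 0.7)]
driver_grip []
top [[446.9, 0.0, 318.4], [0.0, 446.9, 203.1], [0.0, 0.0, 1.0]] [[0.016, -0.999, -0.03, 0.076], [-0.991, -0.011, -0.133, 0.586], [0.133, 0.032, -0.991, 1.256], [0.0, 0.0, 0.0, 1.0]]
winder [([388.6, 226.2], 0.74)]
gate_mid [([398.3, 221.2], 0.84)]
knob_neutral [([398.5, 218.1], 0.88)]
lever_knob [([417.2, 218.1], 0.69)]
nut_mid [([420.6, 210.2], 0.64)]
insulator_mid [([395.7, 220.0], 0.3)]
lampholder_mid [([360.0, 295.7], 0.62)]
driver_grip [([459.1, 256.3], 0.66), ([421.1, 210.8], 0.27)]
```

Run:
```python
import cv2
a=cv2.imread("pics/top0.png")[110:330,240:540]; cv2.imwrite("pics/t.png",cv2.resize(a,None,fx=2.6,fy=2.6,interpolation=3))
a=cv2.imread("pics/scene0.png")[130:350,130:430]; cv2.imwrite("pics/s.png",cv2.resize(a,None,fx=2.6,fy=2.6,interpolation=3))
```

```text
(no output)
```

View pics/t.png

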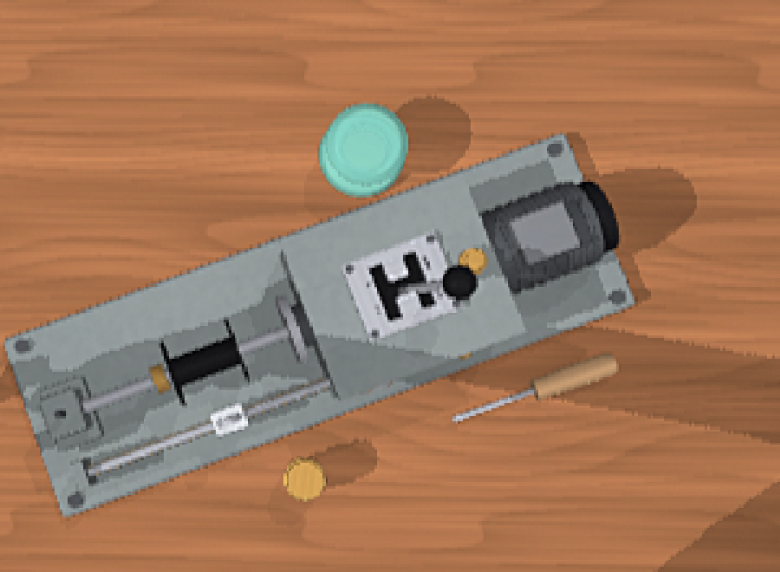

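View pics/s.png

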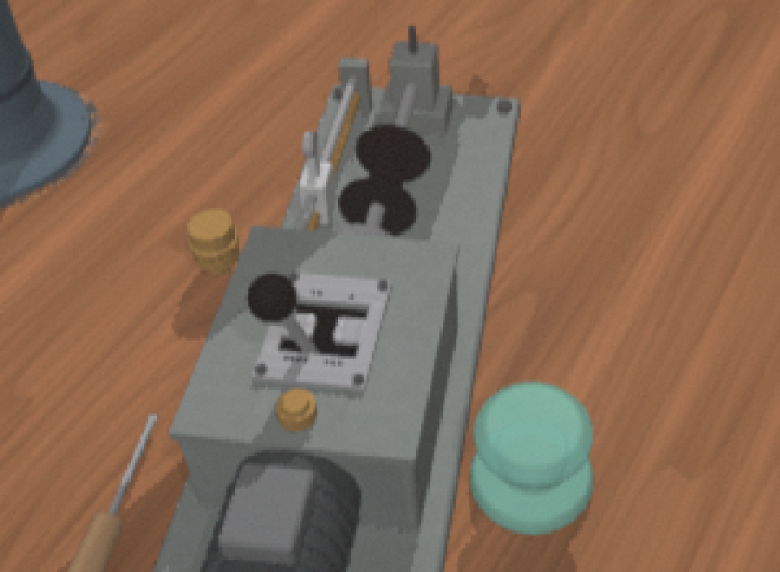

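The top crop shows the winder turned about 20° counter-clockwise. The knob is at full-frame pixel (416,218), leaning right and slightly near, with the nut just beyond it. In the scene crop the knob is at (235,245). Next I'll compute the poses.

```bash
cat > h.py <<'E'
from bench import *
import cv2,numpy as np
P={c:camera_params(c) for c in("scene","top")}
def ray(c,uv):
    M=P[c]["camera_from_world"]; K=P[c]["K"]; M=np.array(M);R=M[:3,:3];o=-R.T@M[:3,3]
    return o,R.T@np.linalg.solve(K,[uv[0],uv[1],1.])
def onz(c,uv,z): o,d=ray(c,uv); return o+d*(z-o[2])/d[2]
def tri(a,b):
    pm=[np.array(P[c]["K"])@np.array(P[c]["camera_from_world"])[:3] for c in("scene","top")]
    X=cv2.triangulatePoints(pm[0],pm[1],np.array(a,float),np.array(b,float))[:,0]; return X[:3]/X[3]
def T(c,uv): return np.array(uv)/2.6+({"top":(240,110),"scene":(130,130)}[c])
E
python3 - <<'E'
from h import *
np.set_printoptions(precision=4,suppress=True)
print("gate tri",tri([253,257.9],[398.3,221.2]),"top z",onz("top",[398.3,221.2],.13),"scene z",onz("scene",[253,257.9],.13))
print("neutral tri",tri([251.7,225.1],[398.5,218.1]),onz("top",[398.5,218.1],.2125),onz("scene",[251.7,225.1],.2125))
print("knob",tri(T("scene",(272,298)),T("top",(459.5,282))),tri([236.8,244],[417.2,218.1]))
print("nut",tri([240.3,284.2],[420.6,210.2]))
for a,b,z in [((5,338),(565,133),.01),((65,517),(634,304),.01),((283,252),(336,398),.125),((349,269),(431,239),.13),((375,333),(454,305),.13)]:
    A,B=onz("top",T("top",a),z),onz("top",T("top",b),z); d=A-B; print(np.arctan2(-d[0],d[1]),A[:2],B[:2],np.linalg.norm(d))
def edge(): pass
E
```

```text
gate tri [ 0.5294 -0.1313  0.1289] top z [ 0.5266 -0.1334  0.13  ] scene z [ 0.533  -0.1296  0.13  ]
neutral tri [ 0.5293 -0.1198  0.2111] [ 0.5265 -0.1218  0.2125] [ 0.5332 -0.1185  0.2125]
knob [ 0.5279 -0.1674  0.2051] [ 0.5301 -0.167   0.2071]
nut [ 0.554  -0.1934  0.1372]
0.36539345704698345 [0.4765 0.3086] [ 0.7198 -0.3273] 0.6809145856959902
0.36975283215889426 [0.2792 0.234 ] [ 0.5245 -0.399 ] 0.6788745179670935
-1.218427685872823 [ 0.5641 -0.0016] [ 0.4146 -0.0565] 0.15922350411585684
0.36438798880183526 [ 0.5466 -0.0694] [ 0.5788 -0.1537] 0.090277620765584
0.3533374840946872 [ 0.4811 -0.0958] [ 0.5109 -0.1764] 0.08594264984987626
```

```bash
cat >> h.py <<'E'
np.set_printoptions(precision=4,suppress=True)
O=np.array([.529,-.1245]); YAW=.367
W=np.array([[np.cos(YAW),-np.sin(YAW)],[np.sin(YAW),np.cos(YAW)]])
def w2(x,y,z): return [*(O+W@[x,y]),z]
ph=(YAW+np.pi/2)/2; Q=[np.cos(ph),np.sin(ph),0,0]   # tool y along winder x
def st(): 
    f=np.array(read_ft_force()); return (W.T@(np.array(read_eef_pos())[:2]-O)*1e3).round(1),(W.T@f[:2]).round(1),round(f[2],1)
def knob():
    r={}
    for c in("scene","top"):
        read_camera(c); d=tip_of(c,"lever_knob")
        if d: r[c]=d[0]["at"]; print(c,np.round(r[c],1),round(d[0]["confidence"],2))
    if len(r)==2:
        p=tri(r["scene"],r["top"]); print("knob w",(W.T@(p[:2]-O)*1e3).round(1),p[2].round(4))
def shot(n):
    o=[cv2.resize(read_camera(c)[y:y+150,x:x+200],None,fx=2,fy=2,interpolation=3) for c,x,y in(("scene",150,170),("top",300,140))]
    cv2.imwrite(f"pics/{n}.png",np.hstack(o)[:,:,::-1])
E
python3 - <<'E'
from h import *
move_gripper(0.0,20)
p=read_eef_pos(); movel([p[0],p[1],.34],speed=.25)
for q in (Q,[-Q[1],Q[0],0,0]):
    j=inverse_kinematics(w2(-.062,-.038,.34),q); print(j)
move_ptp(w2(-.062,-.038,.34),Q)
movel(w2(-.062,-.038,.209),speed=.12)
print(read_qpos(),st(),read_time_s()); shot("a")
E
```

```text
[-0.8108  0.0206  1.1278  1.786  -0.0191  1.3468  0.6881]
[-1.1028  0.0531  1.4578  1.7893 -0.0541  1.3466 -2.4077]
[-0.6861  0.2295  1.0977  1.955  -0.231   1.09    0.8756] (array([-61.4, -38.6]), array([ 0.6, -0.6]), np.float64(0.3)) 6.3333
```

View pics/a.png

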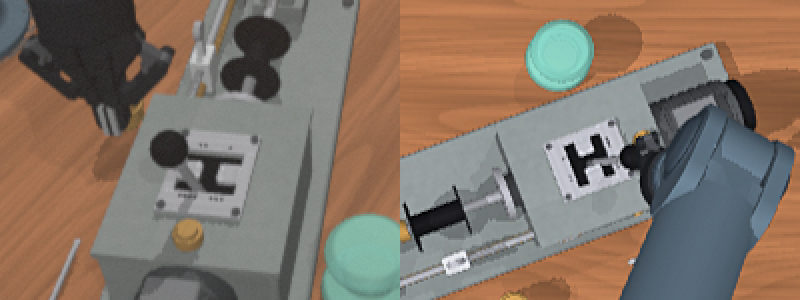

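The tip stands clear on the near side of the knob, and the knuckles are well above it. I'll push far in small steps.

Run:
```python
from h import *
for x in (-.055,-.051,-.047,-.043,-.039,-.036,-.0335):
    movel(w2(x,-.038,.209),speed=.04); print(st())
knob(); shot("b"); print(read_time_s())
```

```text
(array([-54.4, -37.9]), array([-0.8,  0.7]), np.float64(0.2))
(array([-50.7, -37.9]), array([ 0.3, -0.1]), np.float64(-0.2))
(array([-46.7, -38. ]), array([0.1, 0.1]), np.float64(0.5))
(array([-42.7, -37.9]), array([0.9, 0.2]), np.float64(-0.2))
(array([-38.6, -37.9]), array([-0.6, -0.8]), np.float64(0.0))
(array([-35.8, -38. ]), array([-0.7,  0.2]), np.float64(-0.2))
(array([-33.3, -38. ]), array([ 0.1, -0.1]), np.float64(-0.5))
scene [235.8 245.8] 0.85
8.5583
```

View pics/b.png

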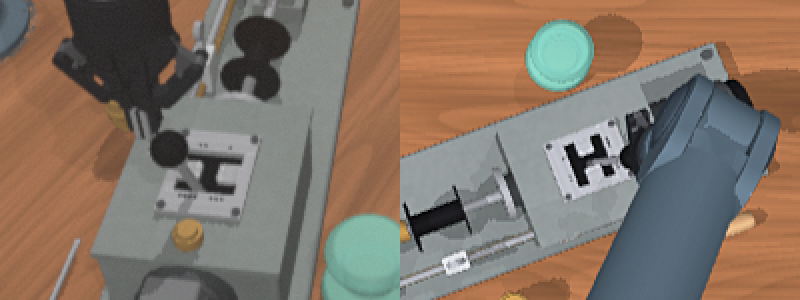

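```bash
cat >> h.py <<'E'
from scipy.optimize import minimize_scalar,least_squares
def kp(c,s): return np.array(w2(.155*np.sin(s),.155*np.sin(c)*np.cos(s),.0575+.155*np.cos(c)*np.cos(s)))
def proj(cam,p):
    M=np.array(P[cam]["camera_from_world"]); q=np.array(P[cam]["K"])@(M[:3,:3]@p+M[:3,3]); return q[:2]/q[2]
def fit(cam,uv):
    r=least_squares(lambda v:proj(cam,kp(*v))-uv,[0,0]); return r.x.round(3)
def finger():
    return proj("scene",np.array(read_eef_pos())+[0,0,-.019])
E
python3 - <<'E'
from h import *
print(fit("scene",[235.8,245.8]),fit("scene",[236.8,244]),fit("top",[417.2,218.1]),fit("top",[416.5,218.5]),finger())
im=cv2.imread("pics/b.png")[:, :400]
# dark ball circle in scene crop
g=cv2.cvtColor(im,cv2.COLOR_BGR2GRAY)
print(cv2.HoughCircles(g[120:190,120:220],cv2.HOUGH_GRADIENT,1,20,param1=80,param2=8,minRadius=14,maxRadius=24))
im=cv2.imread("pics/a.png")[:, :400]
g=cv2.cvtColor(im,cv2.COLOR_BGR2GRAY)
print(cv2.HoughCircles(g[120:190,120:220],cv2.HOUGH_GRADIENT,1,20,param1=80,param2=8,minRadius=14,maxRadius=24))
E
```

```text
[-0.278 -0.077] [-0.255 -0.07 ] [-0.272 -0.111] [-0.258 -0.114] [225.9935 248.6043]
[[[48.5 27.5 19.9]
  [79.5 48.5 19. ]
  [89.5 15.5 23.4]
  [23.5 58.5 23.4]
  [53.5 65.5 15.1]]]
[[[48.5 29.5 19. ]
  [78.5 50.5 17.9]]]
```

Run:
```python
from h import *
for z in (.18,.19,.2,.21): print(z,[((proj("scene",np.array(w2(x,-.038,z)))-[150,170])*2).round(0) for x in(-.0614,-.0333)])
print(read_eef_pos(),read_tcp_rot(),read_finger_gap())
a=cv2.imread("pics/a.png")[60:170,20:200];b=cv2.imread("pics/b.png")[60:170,60:240]
cv2.imwrite("pics/z.png",cv2.resize(np.hstack([a,b]),(792,242)))
```

```text
0.18 [array([124., 161.]), array([154., 164.])]
0.19 [array([122., 154.]), array([152., 157.])]
0.2 [array([120., 147.]), array([151., 150.])]
0.21 [array([118., 140.]), array([149., 143.])]
[ 0.5113 -0.172   0.209 ] [ 0.5662  0.8242  0.     -0.    ] -0.0001912459355919647
```

View pics/z.png

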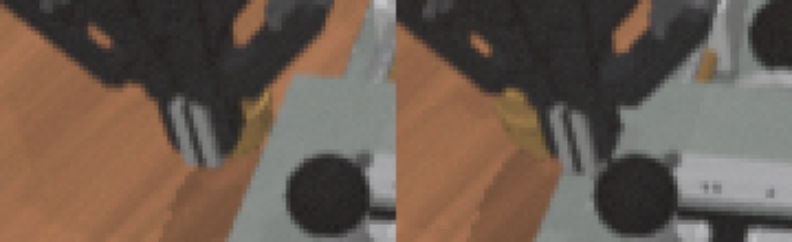

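The tip seems to sit above the ball's centre and has not made contact yet. I'll back off, lower 20 mm, which stays clear of everything else, and push on.

Run:
```python
from h import *
movel(w2(-.050,-.038,.209),speed=.08); movel(w2(-.050,-.038,.189),speed=.08)
for x in (-.046,-.042,-.039,-.036,-.033,-.030,-.027):
    movel(w2(x,-.038,.189),speed=.04); s=st(); print(s)
    if s[1][0]<-2.2: break
knob(); shot("c"); print(read_time_s())
```

```text
(array([-45.3, -38.2]), array([0.4, 0.3]), np.float64(0.3))
(array([-42.8, -38.5]), array([-2.5, -0. ]), np.float64(3.1))
scene [236.4 243.1] 0.83
top [417.9 218.6] 0.51
knob w [-15.4 -40.4] 0.2096
10.1167
```

View pics/c.png

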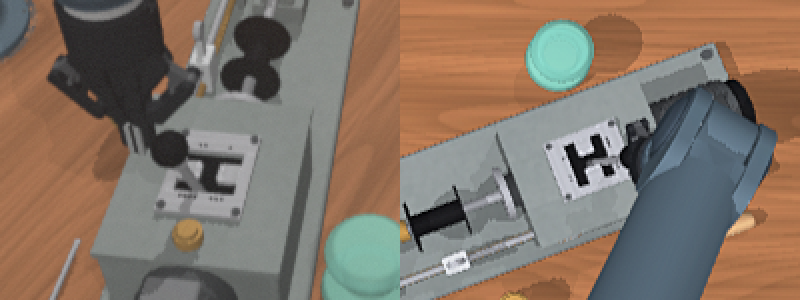

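The tip is now level with the ball (tip about (140,150), ball (168,149) in the scene crop) and touching it. I'll lower 8 mm more for a flat side contact, then push to neutral, which should put the tip about 27 mm short of 0.

Run:
```python
from h import *
movel(w2(-.048,-.038,.189),speed=.08); movel(w2(-.048,-.038,.180),speed=.08)
for x in (-.044,-.041,-.038,-.035,-.032):
    movel(w2(x,-.038,.180),speed=.04); print(st())
knob(); print(read_time_s())
```

```text
(array([-44.9, -37.9]), array([-1.9, -0.1]), np.float64(0.2))
(array([-41.5, -38.2]), array([-3.6,  1.3]), np.float64(1.5))
(array([-37.9, -38.5]), array([-3.7,  0. ]), np.float64(3.2))
(array([-34.7, -38.6]), array([-3. ,  0.3]), np.float64(2.7))
(array([-31.8, -38.4]), array([-3.6, -1.1]), np.float64(1.6))
scene [243.1 245.1] 0.82
top [386.6 224.7] 0.74
knob w [-13.1  22.2] 0.1357
12.075
```

Run:
```python
from h import *
print(fit("scene",[243.1,245.1]),proj("scene",kp(-.25,0)),proj("scene",kp(-.25,-.02)))
movel(w2(-.0295,-.038,.180),speed=.04); print(st())
movel(w2(-.045,-.038,.180),speed=.08)
movel(w2(-.045,-.038,.26),speed=.15)
movel(w2(-.045,-.130,.29),speed=.2)
knob(); print(read_time_s())
```

```text
[-0.262  0.006] [242.8369 244.0842] [241.1322 243.9248]
(array([-29.3, -38. ]), array([-3.3, -0.9]), np.float64(3.0))
scene [244.4 243.7] 0.69
top [413.8 213.7] 0.56
knob w [ -1.2 -36.6] 0.2058
14.1833
```

Run:
```python
from h import *
movel(w2(0,-.085,.27),speed=.2); movel(w2(0,-.085,.186),speed=.12); print(st())
for y in (-.07,-.064,-.056,-.048,-.04,-.03):
    movel(w2(0,y,.186),speed=.05); s=st(); print(s)
    if abs(s[1]).max()>9: break
knob(); print(read_time_s()); shot("d")
```

```text
(array([  0.2, -85.8]), array([-0.,  0.]), np.float64(-0.4))
(array([  0.5, -69.3]), array([-0.1, -0.1]), np.float64(0.4))
(array([ -0.1, -64.9]), array([-0.7, -2.5]), np.float64(0.6))
(array([  0.1, -56.6]), array([-0.3, -3.5]), np.float64(2.2))
(array([  0. , -47.3]), array([-0.3, -3.3]), np.float64(1.5))
(array([ -0. , -38.9]), array([ 0.3, -1.4]), np.float64(1.1))
(array([ -0. , -28.6]), array([-0.2, -1.1]), np.float64(0.5))
scene [249.5 224. ] 0.66
top [397.7 215.2] 0.46
knob w [4.4 2.9] 0.2169
17.7083
```

View pics/d.png

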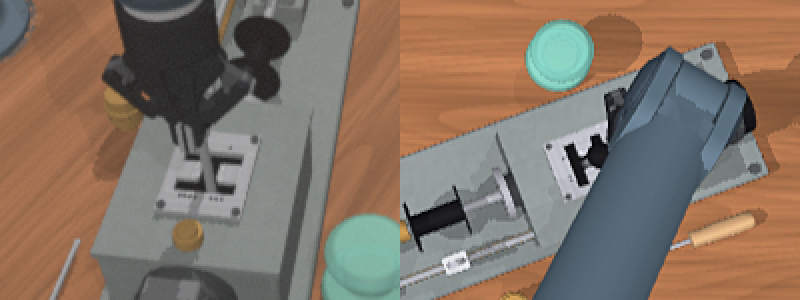

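The lever stands in the neutral gap with the finger behind it on the right, and the nut has not moved. I'll continue left.

Run:
```python
from h import *
for y in (-.02,-.01,0,.005,.009,.012):
    movel(w2(0,y,.186),speed=.05); s=st(); print(s)
    if abs(s[1]).max()>7: break
knob(); 
movel(w2(0,s[0][1]/1e3-.012,.186),speed=.08); movel(w2(0,-.02,.27),speed=.2); movel(w2(-.06,-.08,.29),speed=.2)
knob(); print(read_time_s()); shot("e")
```

```text
(array([  0. , -19.6]), array([-0.1, -1.5]), np.float64(-0.5))
(array([ 0.1, -9. ]), array([-0.6, -0.5]), np.float64(0.5))
(array([-0. ,  1.4]), array([0.8, 0. ]), np.float64(-0.7))
(array([-0. ,  5.7]), array([ 0.4, -1.5]), np.float64(-0.8))
(array([-0. ,  9.3]), array([ 0.4, -1.6]), np.float64(-0.7))
(array([-0.1, 12.2]), array([-0.4, -1.2]), np.float64(-1.3))
scene [255.8 211. ] 0.52
top [382.2 226.5] 0.54
knob w [-2.7 48.8] 0.2028
scene [253.3 214.2] 0.65
top [381.3 224. ] 0.52
knob w [-1.1 46.3] 0.1981
21.475
```

View pics/e.png

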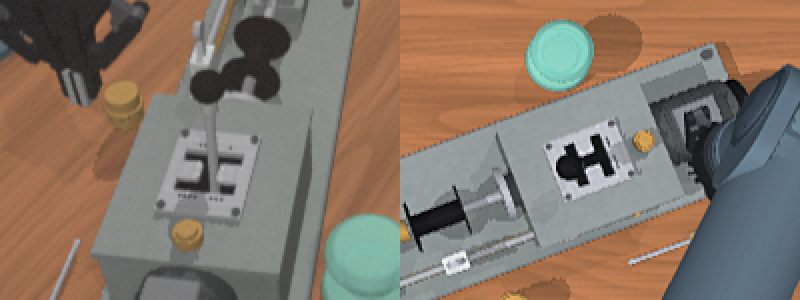

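Run:
```python
from h import *
for c in(-.25,0,.2,.25,.272): print(c,proj("scene",kp(c,0)).round(1),proj("top",kp(c,0)).round(1))
print(fit("scene",[253.5,212.5]),fit("top",[385,222.5]),proj("scene",kp(.25,.305)),proj("top",kp(.25,.305)))
```

```text
-0.25 [242.8 244.1] [413.6 212. ]
0 [247.9 226.4] [399.6 217.1]
0.2 [252.2 215.7] [387.8 221.5]
0.25 [253.2 213.5] [384.9 222.6]
0.272 [253.7 212.6] [383.6 223.1]
[ 0.274 -0.003] [0.248 0.001] [277.3763 218.8967] [378.5453 205.389 ]
```

Both cameras agree: the lever is at the middle of the left channel (c≈0.25–0.27, s≈0). Last push is far, to the stop.

Run:
```python
from h import *
movel(w2(-.06,.038,.28),speed=.2); movel(w2(-.06,.038,.180),speed=.15)
movel(w2(-.035,.038,.180),speed=.08); print(st())
for x in np.arange(-.03,.030,.004):
    movel(w2(x,.038,.180),speed=.05); s=st(); print(s)
    if s[1][0]<-12 or abs(s[1][1])>10: break
knob(); x=s[0][0]/1e3
movel(w2(x-.02,.038,.180),speed=.1); movel(w2(x-.03,.038,.28),speed=.2); movel(w2(-.12,-.1,.30),speed=.2)
knob(); print(read_time_s()); shot("f")
```

```text
(array([-34.8,  37.7]), array([-0.5,  0. ]), np.float64(0.2))
(array([-30.8,  37.7]), array([-1.5, -1.1]), np.float64(0.6))
(array([-26.7,  37.8]), array([-2.9,  0. ]), np.float64(2.1))
(array([-22.2,  37.8]), array([-3.1, -2.1]), np.float64(1.7))
(array([-17.9,  37.8]), array([-3.5, -0.5]), np.float64(0.9))
(array([-13.8,  37.9]), array([-2.8, -2.2]), np.float64(0.4))
(array([-9.7, 38. ]), array([-2.1, -0.7]), np.float64(1.4))
(array([-5.7, 38.1]), array([-3.8, -1.1]), np.float64(0.7))
(array([-1.8, 38.2]), array([-3.1,  0.1]), np.float64(0.1))
(array([ 2.2, 38.3]), array([-3.5,  0.1]), np.float64(-1.4))
(array([ 6.3, 38.4]), array([-1.8,  0.3]), np.float64(-1.2))
(array([10.3, 38.4]), array([-3.4,  1.1]), np.float64(-2.2))
(array([14.4, 38.2]), array([-2.6,  0.9]), np.float64(-0.2))
(array([18.4, 38. ]), array([-2.9,  1.8]), np.float64(-0.2))
(array([21.8, 37.8]), array([-3.6,  0.5]), np.float64(-0.1))
(array([23. , 37.8]), array([-9. ,  0.9]), np.float64(3.6))
scene [281.7 216.2] 0.96
scene [279.8 215.6] 0.97
top [371.9 206.1] 0.7
knob w [49.6 51.7] 0.1952
29.8333
```

View pics/f.png

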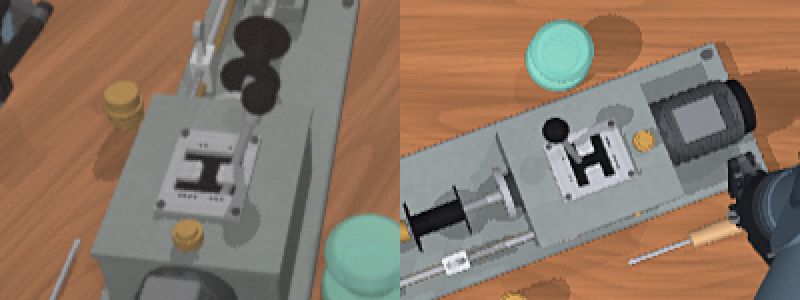

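Knob at (377.5,205) in the top view and (279,218.5) in the scene view; fully home predicts (378.5,205.4) and (277.4,218.9). One confirming push against the stop, then I'll hand in.

Run:
```python
from h import *
movel(w2(-.03,.038,.28),speed=.2); movel(w2(-.015,.038,.180),speed=.15); movel(w2(.012,.038,.180),speed=.1)
for x in (.018,.021,.024,.027,.03,.033):
    movel(w2(x,.038,.180),speed=.05); s=st(); print(s)
    if s[1][0]<-14: break
movel(w2(.0,.038,.180),speed=.1); movel(w2(-.02,.038,.28),speed=.2); movel(w2(-.12,-.1,.30),speed=.2)
for c in("scene","top"):
    read_camera(c); u=tip_of(c,"lever_knob")[0]["at"]; print(c,u,fit(c,u))
    for n in ("nut_mid","insulator_mid","lampholder_mid","driver_grip"): print(n,[np.round(d["at"],1) for d in tip_of(c,n)[:1]])
print(st(),read_time_s()); sign_off()
```

```text
(array([18., 38.]), array([-0.2,  0.2]), np.float64(0.8))
(array([20.4, 37.8]), array([-1.4, -0.6]), np.float64(0.3))
(array([22. , 37.8]), array([-5.3,  0.2]), np.float64(1.6))
(array([22.9, 37.9]), array([-8.8,  1. ]), np.float64(5.7))
(array([23.5, 37.9]), array([-13.2,   2.4]), np.float64(9.7))
(array([24. , 37.9]), array([-16.9,   3.4]), np.float64(12.9))
scene [281.9, 217.6] [0.32 0.35]
nut_mid [array([244.7, 286.1])]
insulator_mid [array([334.5, 303.6])]
lampholder_mid [array([212.5, 227.3])]
driver_grip [array([164.3, 344.5])]
top [377.4, 203.5] [0.258 0.344]
nut_mid [array([418.6, 210.4])]
insulator_mid [array([382.6, 166.4])]
lampholder_mid [array([359.2, 297. ])]
driver_grip [array([355.8, 295.2])]
(array([-119.9,  -99.9]), array([-0.8,  0.2]), np.float64(-0.0)) 36.425
the job is handed in; nothing more can be done
```

The lever is fully home in the far-left slot, pressed against its stop with about 17 N. It was pushed only, never gripped, and it crossed straight through the neutral gap. I saw no loose item shift in the pictures, and I handed the job in at 36.4 s with the arm clear.

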